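Shut the battery flap of the kitchen scale and level it by its screw foot

ROBOT

A 6-joint arm with a two-finger parallel gripper is mounted at the origin on a cart in front of the work surface, level with it; the furniture and walls round the work are solid. World frame = base frame: x ahead of the robot, y to its left, z up, the work surface at z = 0. Lengths are in m, angles in rad, forces in N, time in s.
With the tool pointing down it reaches from about 0.375 to 0.825 m from the base axis. Payload 5.5 kg.
Tool frame: the origin (TCP) lies on the centre line of the jaws, within the pads' length; the fingertips stand 19 mm ahead of it and the grasp point (between the pads) is the TCP; z points along the fingers, y is the line along which they close (so a half turn about z gives the same grasp; the last joint's range is limited). The gripper opens to 85 mm and grips with 20 to 120 N. Pads are 22 mm wide; open, the fingers measure 114 mm over their backs; the gripper's body (76 mm by 85 mm) begins 54 mm behind the grasp point. The pads swing forward as they close: fully open they stand 13 mm farther back than shut.
Start: joints at [-1.259, 0.314, -0.047, 1.21, 0, 1.571], TCP at [0.184, -0.571, 0.25] pointing down, gripper open.
Joint ranges: [-2.67, 2.67], [-0.69, 1.73], [-1.03, 1.25], [-2.08, 2.16], [-1.42, 1.45], [-3.14, 3.14]. Speed limits (rad/s): [2.39, 2.39, 3.01, 3.14, 3.14, 3.14].

INTERFACE

Orientations are given as a unit quaternion [w, x, y, z].
In Python, from bench import robot gives the robot as it stands.
- The arm moves only by the tool carry_out, never from a script. Its argument "increments" is text: rows parted by semicolons, each of 7 numbers parted by spaces: the shift along the tool's x, y, z in m, then the turn, a rotation vector about the tool's x, y, z in rad, then the finger opening in m, from 0 to 0.0854. A call has 1 to 12 rows; each row is the pose to reach, as a shift and turn from the pose commanded when the call began, along the tool's axes at that moment; what a row does not reach only later rows make up. A row lasts 1/12 s, in which the tool goes at most 41.7 mm and 7.16 degrees, less where a joint would pass 70% of its speed; a pose out of reach is approached as far as the arm can. A call with a gripper value outside its range is refused whole. The fingers move at their own pace and stop on an object; the grip force is fixed at half the most. Time passes only in rows, so rows that repeat a pose let the fingers close. It gives the time, the measured TCP pose, the force, the opening and the grip force at its end, in the units of the state.
- robot.state(): the state, without advancing time (a new reading comes with each control period).
- robot.snapshot(name): name is "side" or "top" or "wrist"; returns (picture, depth): 420x560x3 uint8, red, green, blue; 420x560 float32, m along the optical axis (not along the pixel's ray), 0 where there is no reading.
- robot.camera_model(name): a dict with "fov_y" (degrees; the focal length in pixels is half the picture's height over the tangent of half this angle, whatever the lens; pixels are square), "cx", "cy" (the principal point, pixels), "k1" (the pictures are not rectified: a ray, as slopes to the right and down, at radius r is drawn at 1 + k1 r^2 times it, then the intrinsics apply), "camera_from_world" (4x4, takes a point from world to camera coordinates). Camera axes: x right, y up, looking along -z (the intrinsics and any distortion apply to the point x, -y, -z); pixel columns grow to the right and rows downward; lengths in m; the calibration is good to about 2 mm. A picture is of the moment at which its call begins: read the wrist's pose just before it. camera_model takes no time and is no camera call; for the wrist camera it gives the pose at the moment of the call.
- robot.close_job(): hands the job in; it is judged then, once.
The state is a dict: "time": time; "q": joint angles; "joint_velocities": joint speeds; "joint_torque": joint torques, N m; "eef_pos": TCP position; "orientation": TCP orientation; "force": force on the tool from outside, world axes, zero at the start; "torque": the same for the moment, N m; "width": finger opening in m; "grip_force": force on a finger pad.
Only numpy, scipy, OpenCV 4.12 (cv2) and the standard library are available. Lean on these libraries where they do the work, as an engineer would, in place of code of your own. Each camera call takes 0.05 s, during which the arm holds its last target. There are 200 camera calls.

TASK

The kitchen scale has new batteries and now has to be set level before it is used: first press its open battery flap down until it snaps shut and stays shut. Then take hold of the levelling knob at the scale's right side, bear down on it so that its foot stands firmly on the worktop, and turn it until the bubble stands between the two black lines of the spirit vial. Finish like that, still gripping the knob and pressing it firmly down with the bubble between the lines and the flap shut; leave the scale where it stands and the things round it alone.

Things in the scene. Friction and masses are not known exactly. Their poses are not given: they have to be found in the camera images.
- scale: White kitchen scale, 210 mm deep (x), 190 mm wide (y), shell top 43 mm and steel platter (rear half) 51 mm above the worktop; 1.7 kg, loose. Origin: its centre, at worktop height; x to its back, away from the robot, y to its left, z up. It stands on two fixed feet at its left (y +80 mm) and one screw foot in an ear at its right (y -118 mm). At the start its right side is 2 to 5 mm too low.
- flap_hinge (a point): Middle of the hinge line of the dark grey battery flap on the scale's front left, 42.5 mm above the worktop; the hinge runs along the scale's y. The shut flap reaches from here 62 mm towards the robot (scale's -x), is 64 mm wide and lies flush with the shell.
- flap_lip (a point): Point near the flap's free edge, on the middle of its outer (upper) face, 52 mm from the hinge line; the edge is 10 mm further. Open, the flap leans up towards the back; a finger coming down on its outer face swings it shut.
- flap (a joint): Opening angle of the flap in rad: 0 shut, 0.6 to 1.2 at the start. A weak spring opens it. Over the last 0.2 rad a nib near its free edge must be pushed past a sprung pawl (5 to 10 N straight down 40 to 50 mm from the hinge); after that it stays shut, below 0.03 rad.
- knob_top (a point): Centre of the top face of the levelling knob: dark grey, round, fluted, with a bright cap and a red index line; 33 to 36 mm across at the grip, 38 mm at its thin bottom rim, 27 mm tall, axis upright, top about 80 mm above the worktop. Its underside is at 52 mm, about 20 mm above the ear and just above the platter, so fingers can close on it from any direction.
- foot: The screw foot straight below the knob: steel screw with a round rubber pad 29 mm across that stands on the worktop; origin at the pad's underside. It carries 8 to 10 N of the scale's weight at rest; a firm push on the knob adds 10 to 20 N.
- vial_mid (a point): Middle of the yellow-green spirit vial, on top of it: 64 mm long, 12 mm thick, lying along the scale's y in the right half of the front console, 51 mm above the worktop. Two black lines stand 9.5 mm either side of this point.
- bubble_mid (a point): Middle of the pale bubble, 14 mm long, in the vial. It runs to the higher end: off towards the scale's +y (left) the right side is too low, towards -y too high. Level, it lies at vial_mid; it is between the lines while within 2.5 mm of it along the scale's y. It takes about half a second to settle.
- knob: The same knob, origin in the middle of its underside. It is one piece with the foot's screw: as it turns, its own height stays the same and the scale's right side rises (clockwise seen from above) or sinks, 1.9 mm per rad; the bubble moves about 6.7 mm per rad. Friction (0.08 N m) holds it where it is left; it can turn 3.5 rad either way from level.
- mug_b: White mug with red inside and handle, 87 x 120 x 96 mm tall, standing to the right of the scale; to be left alone.
- tea_glass: Small clear glass, 48 mm across, 61 mm tall, behind the scale; to be left alone.
- salt_jar: Small jar with a white cap, 47 mm across, 98 mm tall, behind the scale; to be left alone.
- kitchen_timer: Small black kitchen timer, 34 x 46 x 27 mm tall, at the scale's right rear; to be left alone.
- bubble (a joint): Live reading of the bubble's place along the vial in m, readable while the knob is held: 0 in the middle, positive towards the scale's left (right side too low); between the lines while within 0.0025 either way.

How it is judged:
By the outcome, as a careful person would: the job done as asked, in the order asked, and still so for the second after the job is handed in, while the arm keeps its last pose, push and grip.
It also fails if it takes over 67 s, if anything falls off the work surface, if the arm or the gripper's body presses on something with over 40 N, if the wrist force passes 120 N, or if a joint passes its speed limit or range.

## Working session

There is one attempt and no reset: what is moved stays moved. The work goes in short steps, Python scripts to look and compute and a tool call to move; the robot and the scene stay as the last step left them, time stands still between calls to the robot, and variables do not carry over. Pictures are saved under pics/ and viewed, at most 10 in all, crops included, and the job is handed in when it is done.

Besides the shell and the picture viewer there is one more tool, called as name(argument=value, ...), one argument or row to a line, values as JSON. carry_out: Moves the arm, as the interface text tells. Its arguments: {"type":"object","properties":{"increments":{"type":"string"}},"required":["increments"]}

```bash
ls; mkdir -p pics; cat > h.py <<'E'
import numpy as np, cv2
from bench import robot
from scipy.spatial.transform import Rotation as R
def K(m):
    f=210/np.tan(np.radians(m["fov_y"])/2); return f,m["cx"],m["cy"],m["k1"]
def ray(m,u,v):
    f,cx,cy,k=K(m); d=np.array([(u-cx)/f,(v-cy)/f]); s=d.copy()
    for _ in range(30): s=d/(1+k*(s@s))
    T=np.linalg.inv(np.array(m["camera_from_world"])); 
    return T[:3,3],T[:3,:3]@np.array([s[0],-s[1],-1])
def onz(m,u,v,z):
    o,d=ray(m,u,v); return o+d*(z-o[2])/d[2]
def deproj(m,u,v,dep):
    o,d=ray(m,u,v); return o+d*dep
def proj(m,p):
    f,cx,cy,k=K(m); c=np.array(m["camera_from_world"])@np.r_[p,1]; s=np.array([c[0],-c[1]])/-c[2]
    s=s*(1+k*(s@s)); return s*f+[cx,cy]
def save(n,im,s=1): cv2.imwrite("pics/"+n,cv2.resize(im[...,::-1],None,fx=s,fy=s,interpolation=cv2.INTER_CUBIC))
def tool(p):  # world target -> tool axes shift from now
    s=robot.state(); w,x,y,z=s["orientation"]; r=R.from_quat([x,y,z,w]); return r.inv().apply(np.array(p)-s["eef_pos"]),r
E
python3 - <<'E'
from h import *
s=robot.state(); print(s)
for n in("top","side"):
    im,d=robot.snapshot(n); save(n+"1.png",im); np.savez(n+"1.npz",im=im,d=d); m=robot.camera_model(n); print(n,m["fov_y"],m["k1"],ray(m,280,210))
E
```

```text
pics
{'time': 0.0, 'q': array([-1.25898027e+00,  3.14246797e-01, -4.80910792e-02,  1.21016237e+00,
        1.13187464e-05,  1.57079685e+00]), 'joint_velocities': array([-0.00022701,  0.00030448,  0.00040377,  0.00111618, -0.00089117,
       -0.00025458]), 'joint_torque': array([-2.32214865e-03, -5.39589429e+01,  3.39748907e+01,  1.88753527e-02,
       -1.92403681e-04,  1.53000087e-06]), 'eef_pos': array([ 0.18391106, -0.57055421,  0.2494168 ]), 'orientation': array([-8.42505282e-04,  9.87870625e-01,  1.55276860e-01, -1.26699440e-04]), 'force': array([-0.3328196 , -0.11481707,  0.34087072]), 'torque': array([-0.01569138,  0.00293179, -0.02446774]), 'grip_force': 0.0, 'width': 0.0852492077383681}
top 42.92370318456091 -0.07178407623945447 (array([ 0.48975198, -0.26291642,  1.06539411]), array([ 0.07373889, -0.03953771, -0.99677943]))
side 43.05282370373349 -0.02163793496311471 (array([ 0.46163584, -1.04830239,  0.73439455]), array([ 0.11197569,  0.75273139, -0.6488252 ]))
```

View pics/top1.png

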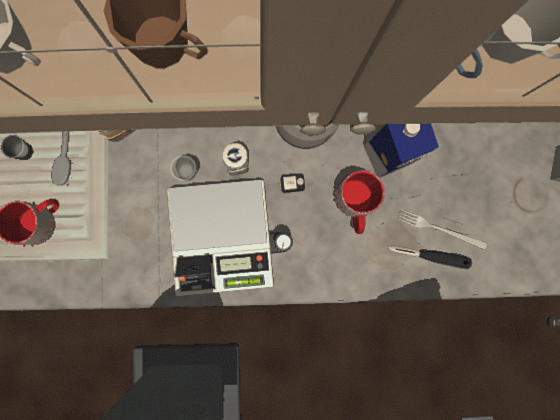

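View pics/side1.png

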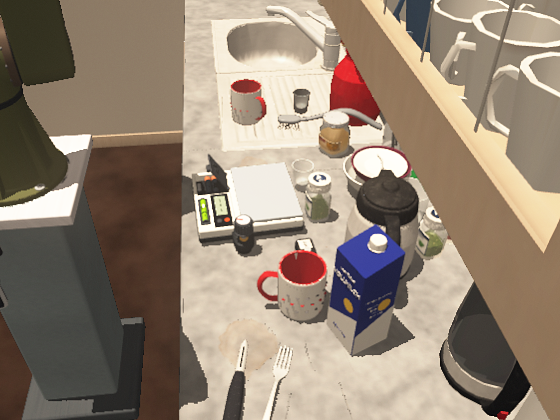

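The top view shows the scale at about (168–273, 180–293): knob at (283,242), vial at (243,282), flap near (193,272). The side view confirms the flap is open, at (215,170), and the knob is at (244,232). Next I'll measure from an enlarged crop.

```bash
python3 - <<'E'
from h import *
z=np.load("top1.npz"); im=z["im"]; d=z["d"]; m=robot.camera_model("top")
save("crop1.png",im[170:305,155:305],5)if 0 else cv2.imwrite("pics/crop1.png",cv2.resize(im[172:302,155:310,::-1],(775,650)[:2] and (715,600),interpolation=cv2.INTER_CUBIC))
hsv=cv2.cvtColor(im,cv2.COLOR_RGB2HSV)
P=np.array([[[deproj(m,u,v,d[v,u]) for u in range(155,310)] for v in range(172,302)]])[0]
Z=P[...,2]
pl=((Z>.046)&(Z<.056)).astype(np.uint8); pl[70:]=0
c=max(cv2.findContours(pl,0,2)[0],key=cv2.contourArea).reshape(-1,2)
w=np.array([onz(m,u+155,v+172,.051)[:2] for u,v in c],np.float32); print("platter",cv2.minAreaRect(w))
kn=(Z>.07)&(np.arange(155)[None]>110); print("knob",P[kn].mean(0),kn.sum(),P[kn].min(0),P[kn].max(0))
fl=(Z>.058)&(np.arange(155)[None]<80); f=P[fl]; print("flap",fl.sum(),f.min(0),f.max(0),f.mean(0))
g=cv2.inRange(hsv,(28,120,80),(50,255,255)); g[:270]=0; v,u=np.nonzero(g); print("vial px",u.min(),u.max(),v.min(),v.max(),onz(m,u.mean(),v.mean(),.051),onz(m,u.min(),v[u==u.min()].mean(),.051),onz(m,u.max(),v[u==u.max()].mean(),.051))
E
```

```text
platter ((0.5600252747535706, -0.18344330787658691), (0.11880975216627121, 0.17824065685272217), 3.720029830932617)
knob [ 0.5041349  -0.30287853  0.15146082] 286 [ 0.48853958 -0.3230483   0.07237756] [ 0.52200303 -0.26291642  1.06539411]
flap 663 [ 0.44142413 -0.26291642  0.05806327] [ 0.64144606 -0.09835946  1.06539411] [ 0.47289526 -0.14631989  0.15464155]
vial px 227 260 278 285 [ 0.43141997 -0.23113639  0.051     ] [ 0.42896365 -0.19947487  0.051     ] [ 0.43212246 -0.26188807  0.051     ]
```

View pics/crop1.png

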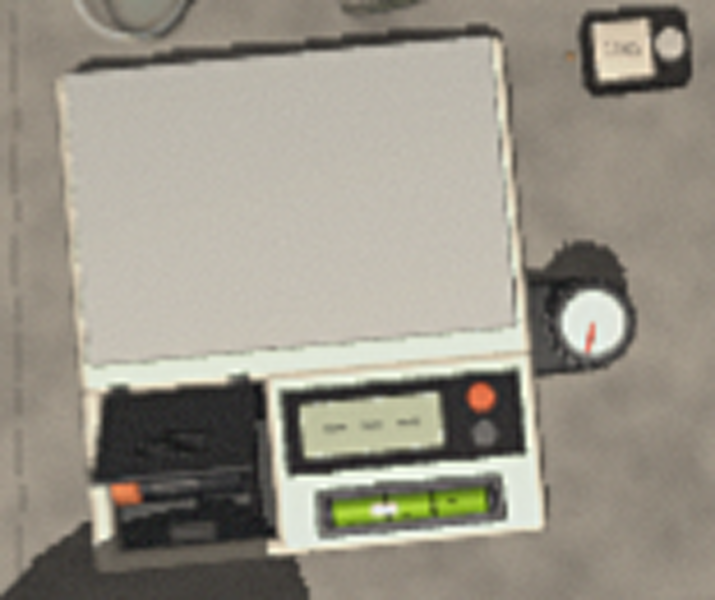

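The crop shows the bubble at about (383,510), against the left black line and about 11 mm left of the vial's middle at (411,508). The knob cap is at (594,322). The flap leans up over its bay, with hinge lugs near (120,385) and (240,378). Now I'll measure the flap and knob cleanly.

```bash
python3 - <<'E'
from h import *
z=np.load("top1.npz"); im=z["im"]; d=z["d"]; m=robot.camera_model("top")
yaw=.062; ex=np.array([np.cos(yaw),np.sin(yaw),0]); ey=np.array([-np.sin(yaw),np.cos(yaw),0])
k=onz(m,283.8,241.8,.08); print("knob cap",k)
hsv=cv2.cvtColor(im,cv2.COLOR_RGB2HSV)[225:260,270:300]; w=((hsv[...,1]<40)&(hsv[...,2]>190)).astype(np.uint8)
mo=cv2.moments(w,True); u0=mo["m10"]/mo["m00"]+270; v0=mo["m01"]/mo["m00"]+225; print("cap px",u0,v0,mo["m00"],onz(m,u0,v0,.08), "depth z",deproj(m,u0,v0,d[int(v0),int(u0)]))
P=np.array([deproj(m,u,v,d[v,u]) for v in range(245,300) for u in range(165,216) if d[v,u]>0])
L=np.c_[(P-k)@ex,(P-k)@ey,P[:,2]]
F=L[(L[:,2]>.056)]
print(len(F),F.min(0),F.max(0))
for lo in np.arange(.055,.12,.006):
    s=L[(L[:,2]>lo)&(L[:,2]<lo+.006)]
    if len(s): print("z%.3f n%d x %.4f..%.4f med %.4f y %.4f %.4f"%(lo,len(s),s[:,0].min(),s[:,0].max(),np.median(s[:,0]),s[:,1].min(),s[:,1].max()))
for n,(cu,cv_) in dict(hl=(120,385),hr=(240,378),baybackR=(268,380),bayfrontL=(105,548),bayfrontR=(268,540),shellFR=(545,528),shellFL=(95,568)).items():
    p=onz(m,cu/4.613+155,cv_/4.613+172,.0425); print(n,(p-k)@ex,(p-k)@ey,p)
# side view check of the knob
ms=robot.camera_model("side"); print("side proj knob",proj(ms,k))
E
```

```text
knob cap [ 0.50369599 -0.30748536  0.08      ]
cap px 283.1145038167939 241.04580152671755 131.0 [ 0.50511668 -0.30625705  0.08      ] depth z [ 0.50509586 -0.30619831  0.08133562]
585 [-0.05209503  0.14032148  0.05607739] [0.0087115  0.2042312  0.10071525]
z0.055 n74 x -0.0220..0.0098 med -0.0184 y 0.1417 0.2042
z0.061 n72 x -0.0269..-0.0185 med -0.0227 y 0.1415 0.2038
z0.067 n70 x -0.0317..-0.0219 med -0.0262 y 0.1414 0.2032
z0.073 n68 x -0.0334..-0.0259 med -0.0298 y 0.1410 0.2040
z0.079 n93 x -0.0521..-0.0305 med -0.0341 y 0.1408 0.2037
z0.085 n103 x -0.0513..-0.0335 med -0.0383 y 0.1403 0.2028
z0.091 n96 x -0.0460..-0.0386 med -0.0423 y 0.1403 0.2040
z0.097 n29 x -0.0454..-0.0418 med -0.0441 y 0.1420 0.2033
hl -0.008687135284752836 0.19616673557518197 [ 0.482871  -0.1122338  0.0425   ]
hr -0.010040798184841299 0.14641802575573176 [ 0.48460238 -0.16197079  0.0425    ]
baybackR -0.011855998914249696 0.13493758663545377 [ 0.483502   -0.17354164  0.0425    ]
bayfrontL -0.07510580074908031 0.2076245699494184 [ 0.41587002 -0.1049133   0.0425    ]
bayfrontR -0.0775516591722579 0.14031024244037119 [ 0.41759968 -0.17224983  0.0425    ]
shellFR -0.08255668304257983 0.026004469914612312 [ 0.41968669 -0.28664609  0.0425    ]
shellFL -0.08294870095650093 0.21239280956790685 [ 0.40774675 -0.10064017  0.0425    ]
side proj knob [243.44502652 219.19919352]
```

carry_out(
  increments="0.034 -0.027 0 0 0 0.02 0;0.068 -0.054 0 0 0 0.04 0;0.101 -0.081 0 0 0 0.06 0;0.135 -0.108 0 0 0 0.08 0;0.169 -0.135 0 0 0 0.10 0;0.202 -0.162 0 0 0 0.12 0;0.236 -0.19 0 0 0 0.15 0;0.27 -0.217 0 0 0 0.17 0;0.304 -0.244 0 0 0 0.19 0;0.338 -0.271 0 0 0 0.21 0;0.371 -0.298 0 0 0 0.23 0;0.405 -0.325 0 0 0 0.25 0",
)

```text
time: 1.1
eef_pos: [0.4596, -0.1516, 0.2502]
orientation: [0.0, 1.0, 0.03, -0.0]
force: [1.0, 0.1, 0.1]
width: -0.0003
grip_force: 0.0
```

```bash
python3 - <<'E'
from h import *
s=robot.state(); t,r=tool([.4701,-.1372,.15]); print(s["time"],s["q"],s["eef_pos"],s["width"],s["force"],t.round(4)); print(r.as_matrix().round(3))
E
```

```text
1.1 [-3.18428051e-01  9.59676065e-02 -3.17597385e-01  1.15740478e+00
 -9.62468263e-05  2.76233233e+00] [ 0.45964231 -0.15155073  0.25018625] -0.0002914763542774944 [1.0022445  0.10023109 0.10466803] [ 0.0113 -0.0137  0.1002]
[[ 0.998  0.061 -0.   ]
 [ 0.061 -0.998 -0.   ]
 [-0.     0.    -1.   ]]
```

carry_out(
  increments="0 0 0.03 0 0 0 0;0 0 0.06 0 0 0 0;0 0 0.09 0 0 0 0;0 0 0.10 0 0 0 0;0 0 0.10 0 0 0 0;0 0 0.10 0 0 0 0",
)

```text
time: 1.6
eef_pos: [0.459, -0.1537, 0.1506]
orientation: [-0.0, 1.0, 0.031, -0.0]
force: [0.5, -0.3, 0.3]
width: -0.0003
grip_force: 0.0
```

```bash
python3 - <<'E'
from h import *
s=robot.state(); t,r=tool([.4701,-.1372,.15]); print(s["time"],s["eef_pos"],s["force"],t.round(4))
im,d=robot.snapshot("side"); m=robot.camera_model("side")
save("side2.png",im[140:270,150:330],4); print(proj(m,s["eef_pos"]-[0,0,.019]),proj(m,[.4851-.011,-.1363,.0425]),s["time"])
E
```

```text
1.6 [ 0.45897442 -0.15367991  0.15060339] [ 0.46961453 -0.31329149  0.32385796] [ 0.0121 -0.0158  0.0006]
[214.25601856 151.05117745] [223.63864217 180.71567322] 1.6
```

View pics/side2.png

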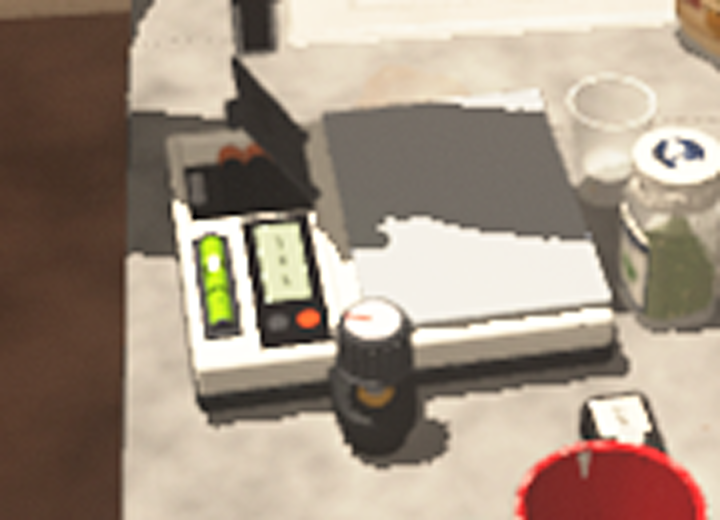

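The side view shows the flap open, with its tip at about (235,70) in the crop, and the closed fingers above and behind it at (250,30). Now I'll sweep it down along its arc.

carry_out(
  increments="0.012 -0.016 0 0 0 0 0;0.012 -0.016 0.02 0 0 0 0;0.010 -0.016 0.045 0 0 0 0;0.006 -0.016 0.048 0 0 0 0;0.002 -0.016 0.052 0 0 0 0;-0.001 -0.016 0.056 0 0 0 0;-0.005 -0.016 0.06 0 0 0 0;-0.008 -0.016 0.064 0 0 0 0;-0.010 -0.016 0.069 0 0 0 0;-0.012 -0.016 0.074 0 0 0 0;-0.014 -0.016 0.079 0 0 0 0;-0.014 -0.016 0.079 0 0 0 0",
)

```text
time: 2.65
eef_pos: [0.4431, -0.1383, 0.0703]
orientation: [-0.0, 1.0, 0.031, -0.001]
force: [-0.2, -0.1, 0.1]
width: -0.0001
grip_force: 0.1
```

```bash
python3 - <<'E'
from h import *
s=robot.state(); print(s["time"],s["eef_pos"],s["force"])
im,d=robot.snapshot("side"); save("side3.png",im[140:270,150:330],4)
E
```

```text
2.65 [ 0.44310524 -0.13825911  0.07025381] [-0.22842701 -0.13115192  0.13358483]
```

View pics/side3.png

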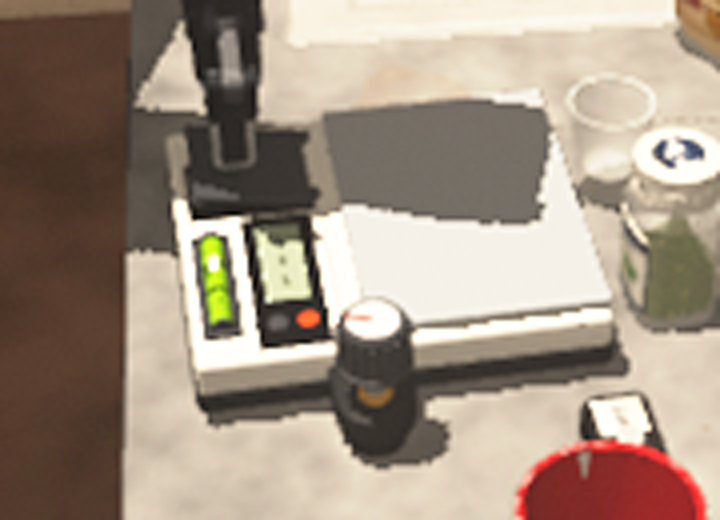

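The finger stands on the flap at (235,160) in the crop, and the flap is nearly flat. Now I'll press it past the pawl.

carry_out(
  increments="-0.002 0 0.003 0 0 0 0;-0.003 0 0.006 0 0 0 0;-0.003 0 0.008 0 0 0 0;-0.003 0 0.010 0 0 0 0;-0.003 0 0.011 0 0 0 0;-0.003 0 0.011 0 0 0 0",
)

```text
time: 3.2
eef_pos: [0.4411, -0.1387, 0.0608]
orientation: [0.0, 1.0, 0.031, -0.0]
force: [-2.8, 1.2, 10.9]
width: 0.0001
grip_force: 5.1
```

carry_out(
  increments="0 0 0.001 0 0 0 0;0 0 0.002 0 0 0 0;0 0 0.002 0 0 0 0",
)

```text
time: 3.45
eef_pos: [0.4412, -0.1388, 0.0603]
orientation: [0.0, 1.0, 0.031, 0.0]
force: [-9.5, 3.5, 29.0]
width: 0.0002
grip_force: 14.7
```

carry_out(
  increments="0 0 -0.01 0 0 0 0;0 0 -0.04 0 0 0 0;0 0 -0.08 0 0 0 0;0 0 -0.11 0 0 0 0.07;0.01 0.03 -0.11 0 0 -0.12 0.07;0.02 0.07 -0.11 0 0 -0.24 0.07;0.03 0.10 -0.11 0 0 -0.36 0.07;0.04 0.13 -0.11 0 0 -0.48 0.07;0.05 0.15 -0.11 0 0 -0.6 0.07;0.06 0.162 -0.11 0 0 -0.72 0.07;0.06 0.162 -0.11 0 0 -0.72 0.07;0.06 0.162 -0.11 0 0 -0.72 0.07",
)

```text
time: 4.45
eef_pos: [0.5106, -0.2968, 0.1674]
orientation: [-0.001, 0.925, 0.38, -0.001]
force: [-0.6, 0.7, -0.7]
width: 0.07
grip_force: 0.0
```

```bash
cat > k.py <<'E'
from h import *
s=robot.state(); print(s["time"],s["q"].round(3),s["eef_pos"],s["force"])
im,d=robot.snapshot("side"); ms=robot.camera_model("side"); save("side4.png",im[140:270,150:330],4)
P=np.array([deproj(ms,u,v,d[v,u]) for v in range(160,205) for u in range(185,235)]); 
f=P[(abs(P[:,0]-.455)<.04)&(abs(P[:,1]+.138)<.028)]; print("flap z",len(f),np.percentile(f[:,2],[5,50,95]))
E
python3 k.py
```

```text
4.45 [-0.526  0.342 -0.201  1.03  -0.     1.837] [ 0.51059462 -0.29675884  0.16741655] [-0.60916847  0.65681717 -0.67362707]
flap z 596 [0.03472134 0.04057321 0.04319628]
```

View pics/side4.png

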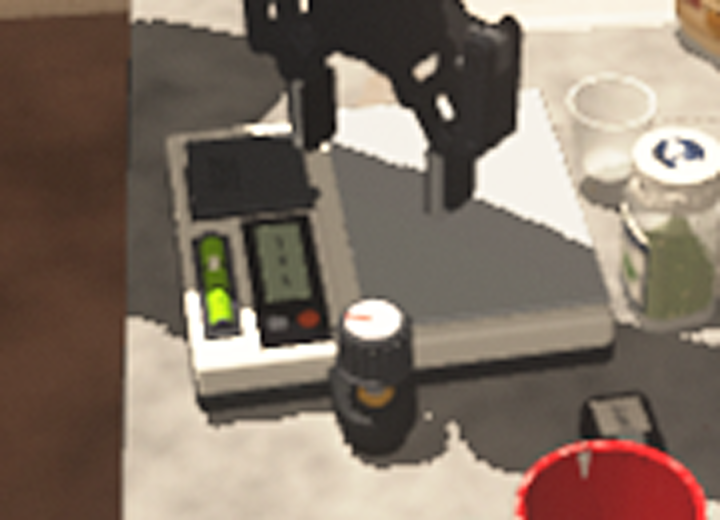

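The flap lies flush at (250,175) in the crop and the depth reading agrees, so it stays shut; the scale stands where it did. The knob cap at (376,319) agrees with the top-view fix. Next I'll align above the knob.

```bash
python3 - <<'E'
from h import *
t,r=tool([.5043,-.307,.11]); print(t.round(4))
E
```

```text
[-0.0119  0.0038  0.0575]
```

carry_out(
  increments="-0.012 0.004 0 0 0 -0.12 0.07;-0.012 0.004 0 0 0 -0.24 0.07;-0.012 0.004 0 0 0 -0.36 0.07;-0.012 0.004 0 0 0 -0.48 0.07;-0.012 0.004 0 0 0 -0.6 0.07;-0.012 0.004 0 0 0 -0.72 0.07;-0.012 0.004 0.02 0 0 -0.84 0.07;-0.012 0.004 0.04 0 0 -0.96 0.07;-0.012 0.004 0.057 0 0 -1.0 0.07;-0.012 0.004 0.057 0 0 -1.0 0.07;-0.012 0.004 0.057 0 0 -1.0 0.07",
)

```text
time: 5.42
eef_pos: [0.5041, -0.3064, 0.1107]
orientation: [-0.001, 0.629, 0.777, -0.0]
force: [0.6, -0.3, 0.8]
width: 0.0701
grip_force: 0.0
```

```bash
python3 - <<'E'
from h import *
t,r=tool([.5043,-.307,.073]); s=robot.state(); print(t.round(4),s["q"].round(3),s["eef_pos"],s["width"])
im,d=robot.snapshot("wrist"); m=robot.camera_model("wrist"); save("wrist1.png",im); print(proj(m,[.5043,-.307,.08]),proj(m,s["eef_pos"]))
E
```

```text
[-0.0007  0.0002  0.0377] [-0.546  0.387 -0.275  0.912 -0.     0.815] [ 0.50406639 -0.30644369  0.11073114] 0.07014515795772684
[278.51185705 254.81489727] [278.16213693 283.92550289]
```

View pics/wrist1.png

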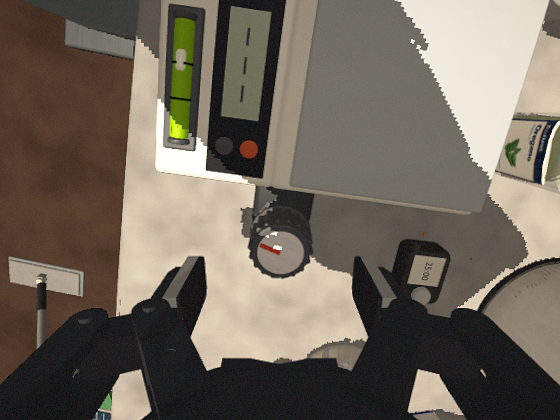

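The wrist view shows the knob cap at (278,252), within 3 px of the prediction and centred between the fingers. The bubble at (180,58) is off towards the left, about 12–13 mm from the middle at (180,82). I'll descend and grip.

carry_out(
  increments="0 0 0.02 0 0 0 0.07;0 0 0.037 0 0 0 0.07;0 0 0.038 0 0 0 0.07;0 0 0.038 0 0 0 0.03;0 0 0.038 0 0 0 0.02;0 0 0.038 0 0 0 0.02;0 0 0.038 0 0 0 0.02;0 0 0.038 0 0 0 0.02;0 0 0.038 0 0 0 0.02",
)

```text
time: 6.22
eef_pos: [0.506, -0.3087, 0.0753]
orientation: [0.001, 0.629, 0.778, -0.0]
force: [-1.9, -1.0, 4.9]
width: 0.0312
grip_force: 58.8
```

```bash
python3 - <<'E'
from bench import robot
s=robot.state(); print(s); print([a for a in dir(robot) if a[0]!="_"])
E
```

```text
{'time': 6.2167, 'q': array([-5.47462756e-01,  4.22354766e-01, -3.12203527e-01,  8.33915960e-01,
       -6.84760189e-04,  8.12761095e-01]), 'joint_velocities': array([ 0.00164176, -0.00054514, -0.00055247,  0.00038407,  0.00137336,
       -0.00145942]), 'joint_torque': array([  0.65851288, -52.90187001,  28.53434622,  -0.88595549,
         0.34055332,   0.09419671]), 'eef_pos': array([ 0.50604619, -0.30874583,  0.07529342]), 'orientation': array([ 1.19611980e-03,  6.28879899e-01,  7.77501516e-01, -1.85812822e-04]), 'force': array([-1.88239427, -0.95610234,  4.87623908]), 'torque': array([0.03852398, 0.43130271, 0.08773608]), 'grip_force': 58.8380241394043, 'width': 0.031158370493952203}
['Unreachable', 'camera_model', 'close_job', 'snapshot', 'state']
```

```bash
cat > b.py <<'E'
from h import *
def look(save_as=None):
    s=robot.state(); m=robot.camera_model("wrist"); im,d=robot.snapshot("wrist")
    if save_as: save(save_as,im)
    # sample the vial's strip on the plane z=.051, frame centred on expected vial_mid
    c=np.array([.4314,-.2311]); yaw=.062; ex=np.array([np.cos(yaw),np.sin(yaw)]); ey=np.array([-ex[1],ex[0]])
    N=800; t=np.linspace(-.045,.045,N); a=np.linspace(-.015,.015,61)
    X=np.array([[proj(m,np.r_[c+ex*q+ey*y,.051]) for y in t] for q in a],np.float32)
    st=cv2.remap(im,X[...,0],X[...,1],cv2.INTER_LINEAR)
    return s,t,a,st
if __name__=="__main__":
    import sys
    s,t,a,st=look(sys.argv[1]); cv2.imwrite("pics/strip_"+sys.argv[1],cv2.resize(st[...,::-1],(800,300)))
    full=cv2.imread("pics/"+sys.argv[1]); b=np.zeros((600,800,3),np.uint8); b[:420,:560]=full; b[430:600]=cv2.resize(st[...,::-1],(800,170)); cv2.imwrite("pics/c_"+sys.argv[1],b)
E
python3 b.py w2.png
```

```text
(no output)
```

View pics/c_w2.png

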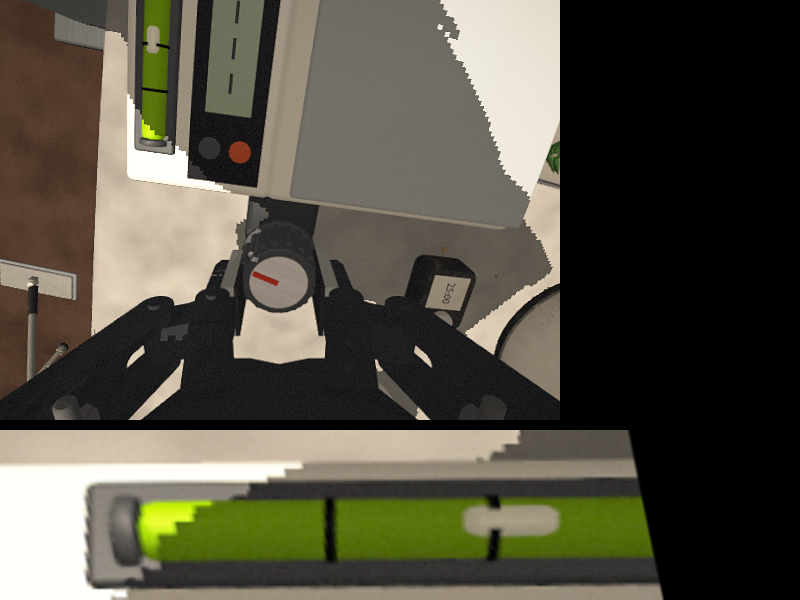

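The picture shows the knob gripped squarely, with its cap at (278,280). In the strip the lines are at 330 and 493 and the bubble at 511, so it is about 11.5 mm off and needs about 1.73 rad clockwise. Gripped like this, the vial would leave the wrist view during the turn, so I'll regrip turned back far enough that the turn ends facing the vial.

carry_out(
  increments="0 0 0 0 0 0 0.07;0 0 0 0 0 0 0.07;0 0 0 0 0 0 0.07;0 0 -0.015 0 0 0 0.07;0 0 -0.03 0 0 0 0.07;0 0 -0.03 0 0 -0.12 0.07;0 0 -0.03 0 0 -0.24 0.07;0 0 -0.03 0 0 -0.36 0.07;0 0 -0.03 0 0 -0.48 0.07;0 0 -0.03 0 0 -0.6 0.07;0 0 -0.03 0 0 -0.72 0.07;0 0 -0.03 0 0 -0.84 0.07",
)

```text
time: 7.27
eef_pos: [0.5056, -0.3079, 0.1034]
orientation: [0.0, 0.254, 0.967, 0.0]
force: [-0.2, 0.5, -0.3]
width: 0.0698
grip_force: 0.0
```

carry_out(
  increments="0 0 0 0 0 -0.12 0.07;0 0 0 0 0 -0.24 0.07;0 0 0 0 0 -0.36 0.07;0 0 0 0 0 -0.48 0.07;0 0 0 0 0 -0.6 0.07;0 0 0 0 0 -0.72 0.07;0 0 0 0 0 -0.84 0.07;0 0 0 0 0 -0.96 0.07;0 0 0 0 0 -1.08 0.07;0 0 0 0 0 -1.2 0.07;0 0 0 0 0 -1.2 0.07;0 0 0 0 0 -1.2 0.07",
)

```text
time: 8.27
eef_pos: [0.5055, -0.3079, 0.1033]
orientation: [0.0, -0.332, 0.943, -0.0]
force: [0.9, 0.2, 0.2]
width: 0.0697
grip_force: 0.0
```

```bash
python3 - <<'E'
from h import *
s=robot.state(); m=robot.camera_model("wrist"); im,d=robot.snapshot("wrist")
p=proj(m,[.505,-.307,.08]); x,y=p.astype(int); print("pred",p,s["q"].round(3),s["eef_pos"],s["width"])
H=cv2.cvtColor(im,cv2.COLOR_RGB2HSV)[y-60:y+60,x-60:x+60]; D=d[y-60:y+60,x-60:x+60]
P=np.array([[deproj(m,x-60+j,y-60+i,D[i,j]) for j in range(120)] for i in range(120)])
k=((P[...,2]>.076)&(P[...,2]<.086)&(np.hypot(P[...,0]-.505,P[...,1]+.307)<.03)).astype(np.uint8)
c=max(cv2.findContours(k,0,2)[0],key=cv2.contourArea); w=np.array([onz(m,u+x-60,v+y-60,.08)[:2] for u,v in c.reshape(-1,2)],np.float32)
print("knob",cv2.minEnclosingCircle(w),np.median(P[k>0],0)); (a,b),_=cv2.minEnclosingCircle(w); print(tool([a,b,.072])[0].round(4))
save("w3.png",im)
E
```

```text
pred [280.16665438 262.96467884] [-0.547  0.395 -0.282  0.894  0.    -1.224] [ 0.50551179 -0.30793624  0.10334969] 0.06966990579979258
knob ((0.5032318830490112, -0.3063303828239441), 0.016457723453640938) [ 0.50350405 -0.30601793  0.07842774]
[0.0008 0.0027 0.0313]
```

carry_out(
  increments="0.001 0.002 0.015 0 0 0 0.07;0.001 0.002 0.03 0 0 0 0.07;0.001 0.002 0.032 0 0 0 0.07;0.001 0.002 0.032 0 0 0 0.02;0.001 0.002 0.032 0 0 0 0.02;0.001 0.002 0.032 0 0 0 0.02;0.001 0.002 0.032 0 0 0 0.02;0.001 0.002 0.032 0 0 0 0.02;0.001 0.002 0.032 0 0 0 0.02",
)

```text
time: 9.07
eef_pos: [0.5037, -0.3068, 0.0725]
orientation: [0.0, -0.334, 0.943, -0.0]
force: [-2.9, 1.8, 6.4]
width: 0.0312
grip_force: 59.1
```

```bash
python3 - <<'E'
from bench import robot
s=robot.state(); print({k:s[k] for k in s if k not in("joint_torque","joint_velocities")})
E
```

```text
{'time': 9.0667, 'q': array([-5.47491883e-01,  4.21509099e-01, -3.20835044e-01,  8.27820451e-01,
        5.96287232e-04, -1.22755773e+00]), 'eef_pos': array([ 0.50366122, -0.30684408,  0.07253716]), 'orientation': array([ 4.30630646e-04, -3.33518187e-01,  9.42743566e-01, -5.67297640e-05]), 'force': array([-2.88711212,  1.81977646,  6.39899689]), 'torque': array([0.58556733, 0.56119738, 0.05265993]), 'grip_force': 59.050612449645996, 'width': 0.03119300649329764}
```

carry_out(
  increments="0 0 0.001 0 0 0 0.02;0 0 0.001 0 0 0 0.02;0 0 0.001 0 0 0 0.02",
)

```text
time: 9.32
eef_pos: [0.5038, -0.3069, 0.0724]
orientation: [0.001, -0.334, 0.943, -0.0]
force: [-4.5, 2.8, 12.9]
width: 0.0313
grip_force: 59.7
```

carry_out(
  increments="0 0 0 0 0 0.1 0.02;0 0 0 0 0 0.2 0.02;0 0 0 0 0 0.3 0.02;0 0 0 0 0 0.4 0.02;0 0 0 0 0 0.5 0.02;0 0 0 0 0 0.6 0.02;0 0 0 0 0 0.7 0.02;0 0 0 0 0 0.8 0.02;0 0 0 0 0 0.8 0.02;0 0 0 0 0 0.8 0.02",
)

```text
time: 10.15
eef_pos: [0.5033, -0.3053, 0.0723]
orientation: [0.0, 0.06, 0.998, 0.002]
force: [-5.0, 8.1, 16.4]
width: 0.031
grip_force: 59.9
```

carry_out(
  increments="0 0.001 0 0 0 0.1 0.02;0 0.0015 0 0 0 0.2 0.02;0 0.0015 0 0 0 0.3 0.02;0 0.0015 0 0 0 0.4 0.02;0 0.0015 0 0 0 0.5 0.02;0 0.0015 0 0 0 0.5 0.02;0 0.0015 0 0 0 0.5 0.02;0 0.0015 0 0 0 0.5 0.02;0 0.0015 0 0 0 0.5 0.02;0 0.0015 0 0 0 0.5 0.02",
)

```text
time: 10.98
eef_pos: [0.5035, -0.304, 0.0723]
orientation: [-0.0, 0.305, 0.952, 0.001]
force: [-4.7, 7.7, 14.9]
width: 0.031
grip_force: 59.8
```

```bash
sed -i 's/(600,800,3)/(600,800,3)/' b.py; python3 b.py w4.png
```

```text
(no output)
```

View pics/c_w4.png

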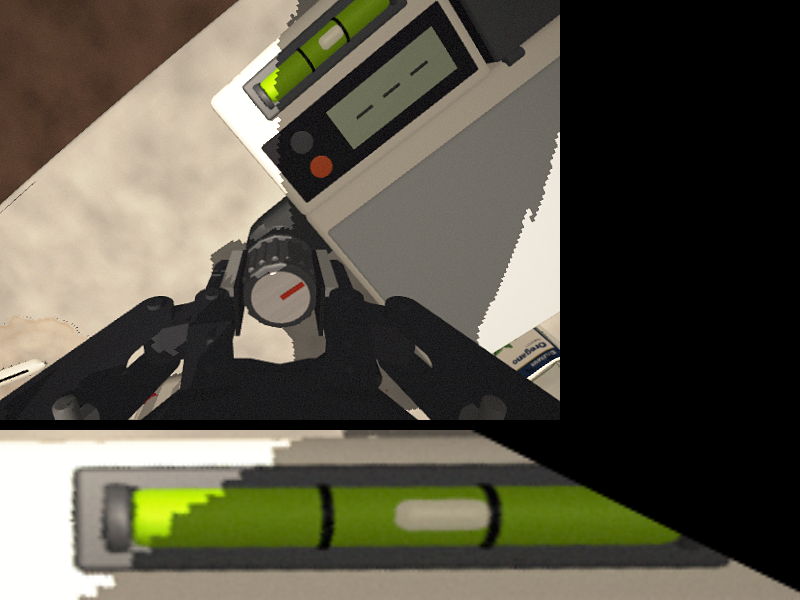

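The strip shows the lines at 325 and 489 and the bubble at 442, so it is still about 4 mm off to the left: roughly 0.6 rad more. The gripped axis sits about 2.5 mm off the TCP, so I'll shift the tool slightly as it turns.

carry_out(
  increments="0 0.0006 0 0 0 0.1 0.02;0 0.001 0 0 0 0.2 0.02;0 0.0014 0 0 0 0.3 0.02;0 0.0018 0 0 0 0.4 0.02;0 0.0022 0 0 0 0.5 0.02;0 0.0023 0 0 0 0.56 0.02;0 0.0023 0 0 0 0.56 0.02;0 0.0023 0 0 0 0.56 0.02;0 0.0023 0 0 0 0.56 0.02;0 0.0023 0 0 0 0.56 0.02;0 0.0023 0 0 0 0.56 0.02;0 0.0023 0 0 0 0.56 0.02",
)

```text
time: 12.03
eef_pos: [0.5043, -0.3027, 0.0723]
orientation: [-0.001, 0.556, 0.831, 0.0]
force: [-6.9, 6.2, 15.9]
width: 0.0313
grip_force: 59.7
```

```bash
cat > n.py <<'E'
from b import *
s,t,a,st=look("n.png"); print(s["time"],s["force"],s["eef_pos"],s["q"][5],s["torque"],s["grip_force"],s["width"])
h=cv2.cvtColor(st,cv2.COLOR_RGB2HSV).astype(float)
g=(h[...,0]>28)&(h[...,0]<50)&(h[...,1]>110)&(h[...,2]>60)
rows=np.nonzero(g.sum(1)>200)[0]; print("vial rows",rows.min(),rows.max())
c=(rows.min()+rows.max())//2; mid=h[c-3:c+4].mean(0); side=h[[rows.min()+2,rows.min()+3,rows.max()-2,rows.max()-3]].mean(0)
def runs(x,n): 
    k,L,S,_=cv2.connectedComponentsWithStats(x[None].astype(np.uint8)); return [(i,(t[S[i,0]]+t[min(S[i,0]+S[i,2],799)])*500,S[i,2]) for i in range(1,k) if S[i,2]>=n]
lo,hi=np.nonzero(g.sum(0)>12)[0][[0,-1]]; w=(np.arange(800)>lo)&(np.arange(800)<hi); print("extent mm",t[lo]*1e3,t[hi]*1e3)
print("bubble",runs((mid[:,1]<90)&(mid[:,2]>90)&w,20)); print("lines",runs((side[:,2]<50)&w,3))
E
python3 n.py
```

```text
12.0333 [-6.90391174  6.23795911 15.88446001] [ 0.50429245 -0.30269174  0.07227181] 0.6388956909773849 [ 1.33687553  1.70620036 -0.0205303 ] 59.72426891326904 0.031281406395504294
vial rows 23 44
extent mm -29.45556946182728 25.400500625782225
bubble [(1, np.float64(1.6332916145181502), np.int32(88))]
lines [(1, np.float64(-7.434292866082604), np.int32(9)), (2, np.float64(11.207759699624534), np.int32(10)), (3, np.float64(25.175219023779725), np.int32(4))]
```

carry_out(
  increments="0 0 0 0 0 0 0.02;0 0 0 0 0 0 0.02;0 0 0 0 0 0 0.02;0 0 0 0 0 0 0.02;0 0 0 0 0 0 0.02;0 0 0 0 0 0 0.02",
)

```text
time: 12.58
eef_pos: [0.5043, -0.3027, 0.0722]
orientation: [-0.001, 0.556, 0.831, 0.0]
force: [-6.9, 6.7, 15.2]
width: 0.0311
grip_force: 59.7
```

```bash
python3 n.py; sed -i 's/side4/side5/' k.py; python3 k.py; python3 - <<'E'
import cv2,numpy as np
a=cv2.resize(cv2.imread("pics/side5.png"),(400,289)); n=cv2.resize(cv2.imread("pics/n.png"),(400,300)); cv2.imwrite("pics/fin.png",np.hstack([a,n[:289]]))
E
```

```text
12.5833 [-6.928445    6.74514929 15.22240765] [ 0.50428755 -0.30265962  0.07223226] 0.6388897465277001 [ 1.30629698  1.7261338  -0.01167817] 59.72351789474487 0.031081024088816887
vial rows 23 44
extent mm -29.34292866082603 25.400500625782225
bubble [(1, np.float64(1.6332916145181502), np.int32(88))]
lines [(1, np.float64(-7.434292866082604), np.int32(9)), (2, np.float64(11.207759699624534), np.int32(10)), (3, np.float64(25.175219023779725), np.int32(4))]
12.6333 [-0.541  0.42  -0.323  0.828  0.001  0.639] [ 0.50430118 -0.30267817  0.07225097] [-7.12349056  6.07637651 16.28009216]
flap z 382 [0.03805534 0.04109889 0.04328161]
```

View pics/fin.png

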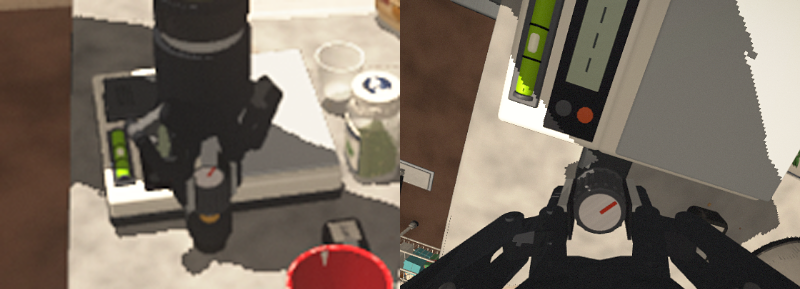

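The flap lies flush at (130,98) in the left picture, and the bubble at (533,43) in the right one stands between the lines and is steady. The knob is gripped with about 60 N and pressed down with about 16 N, so I'll hand in.

```bash
python3 -c "
from bench import robot
print(robot.close_job())"
```

```text
the job is handed in; nothing more can be done
None
```

I handed the job in at about 12.6 s: the flap is shut, and the knob is still gripped and pressed down at about 16 N, with the bubble steady about 0.3 mm from the middle of the vial.

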